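# Latch the casting mould and set the vibration timer

### The arm

A 6-joint arm with a two-finger parallel gripper is mounted at the origin on the work surface. World frame = base frame: x ahead of the robot, y to its left, z up, the work surface at z = 0. Lengths are in m, angles in rad, forces in N, time in s.
With the tool pointing down it reaches from about 0.35 to 0.975 m from the base axis. Payload 4.9 kg.
Tool frame: the origin (TCP) lies at the very end of the fingers, on their centre line; the grasp point (between the pads) lies 19 mm behind it (manip.grasp_offset is the distance from the TCP to the grasp point, in m); z points along the fingers, y is the line along which they close (so a half turn about z gives the same grasp; the last joint's range is limited). The gripper opens to 85 mm and grips with 20 to 120 N. Pads are 22 mm wide; open, the fingers measure 114 mm over their backs; the gripper's body (76 mm by 85 mm) begins 54 mm behind the grasp point. The pads swing forward as they close: fully open they stand 13 mm farther back than shut.
Start: joints at [-1.266, 0.053, 1.613, -0, 1.476, -0.119], TCP at [0.257, -0.57, 0.21] pointing down, gripper open.
Joint ranges: [-3.01, 3.01], [-1.01, 2.22], [0.06, 2.58], [-1.02, 4.17], [0.09, 2.62], [-3.14, 3.14]. Speed limits (rad/s): [2.57, 2.57, 3.14, 3.14, 3.14, 3.14].

### API

Orientations are given as a unit quaternion [w, x, y, z].
In Python, from plant import manip, eyes, job_done, models gives the robot as it stands.
- The arm moves only by the tool servo_tool, never from a script. Its argument "motion" is one flat list of numbers, 5 for each row, row after row: the opening, from -1 (shut) to 1 (fully open), then the shift along the tool's x, y, z normalised to -1 to 1, where 1 is 120 mm, then the turn about the tool's z normalised to -1 to 1, where 1 is 45 degrees. A call has 1 to 5 rows; each row is the pose to reach, as a shift and turn from the pose commanded when the call began, along the tool's axes at that moment; what a row does not reach only later rows make up. A row lasts 1/8 s, in which the tool goes at most 62.5 mm and 10.7 degrees, less where a joint would pass 70% of its speed; a pose out of reach is approached as far as the arm can. A call with a number of a shift or a turn outside -1 to 1 is refused whole. A call with a gripper value outside its range is refused whole. The fingers move at their own pace and stop on an object; the grip force is fixed at half the most. Time passes only in rows, so rows that repeat a pose let the fingers close. It gives the time, the measured TCP pose, the force, the opening and the grip force at its end, in the units of the state.
- manip.state(): the state, without advancing time (a new reading comes with each control period).
- eyes.grab_frame(name): name is "scene" or "top" or "wrist"; returns (picture, depth): 480x640x3 uint8, red, green, blue; 480x640 float32, m along the optical axis (not along the pixel's ray), 0 where there is no reading.
- eyes.camera_params(name): a dict with "fov_y" (degrees; the focal length in pixels is half the picture's height over the tangent of half this angle, whatever the lens; pixels are square), "cx", "cy" (the principal point, pixels), "D" ([k1, k2, p1, p2, k3] as OpenCV has them; the pictures are not rectified), "pose" (4x4, takes a point from camera to world coordinates); the wrist camera has in their place "T_tool_cam" (4x4, takes a point from camera to tool coordinates, whose origin is the TCP and whose axes are the flange's). Camera axes: x right, y up, looking along -z (the intrinsics and any distortion apply to the point x, -y, -z); pixel columns grow to the right and rows downward; lengths in m; the calibration is good to about 2 mm. A picture is of the moment at which its call begins: read the wrist's pose just before it. camera_params takes no time and is no camera call.
- job_done(): hands the job in; it is judged then, once.
Trained networks look in the newest picture that a camera, given by its name, has taken for a name from the list of things; names that differ only in an ending like _2 or _b are one class to them, and where a whole thing is asked for, a point or a joint stands for the part that bears it (a point fixed in the world has none). Each returns a list of dicts, best first, with "p" (0 to 1); they miss things now and then, are a little off and sometimes report something else, mostly with a low value. They report only what shows in the picture. A call takes as long as a camera call. They do not tell look-alikes from the thing itself.
- models.regions_of(camera, label): "mask" (480x640 bool, what is visible of it) and "pixel" ([column, row] in pixels, amid what is visible of it).
The state is a dict: "time": time; "joint_pos": joint angles; "joint_vel": joint speeds; "joint_efforts": joint torques, N m; "tool_pos": TCP position; "tool_rot": TCP orientation; "contact_force": force on the tool from outside, world axes, zero at the start; "ft_torque": the same for the moment, N m; "gripper_width": opening from 0.0 (shut) to 1.0 (fully open); "grasp_force": force on a finger pad.
Only numpy, scipy, OpenCV 4.12 (cv2) and the standard library are available. Lean on these libraries where they do the work, as an engineer would, in place of code of your own. Each camera call takes 0.05 s, during which the arm holds its last target. There are 200 camera calls.

### The job

Get the casting mould ready to vibrate. First clamp its two halves together with the draw latch on top: bring the wire loop down over the keeper and press the lever all the way down over centre so that it stays down. Then turn the sleeve of the round timer until its lug clicks in at 6. Leave the spiked heart where it lies and do not knock over the white bottle.

Things in the scene. Friction and masses are not known exactly. Their poses are not given: they have to be found in the camera images.
- mould: Low vibrating deck (290 x 150 mm) with a two-part aluminium mould block (top face 90 mm above the table, 110 mm wide in y, x = -140 to +120 mm). Fixed; place and yaw vary, and it may swap sides with the timer. Origin on the table under the lever's pivot; x from the pivot towards the keeper, y along the pivot, z up. The open seam spans x = 25 to 36 mm.
- pivot (a point): The lever's pivot axis (along the mould's y), on the mould's mid-plane 120 mm above the table, between two ears.
- lever (a joint): Lever, steel bar 30 x 10 mm, reaching 125 mm from the pivot. 0 rad: upright (open stop); grows as it swings to the mould's -x; pi/2 (stop): level, latched. Starts at 0 to 0.12 and stays where left (0.06 N m). It must be below 0.15 while the loop comes down, or the loop cannot pass the keeper. With the loop hooked it takes about 4 N near its end, then snaps over centre at about 1.1 and holds.
- lever_tip (a point): Middle of the lever's free end, 125 mm from the pivot.
- loop (a joint): Angle of the wire loop from the lever, rad: 0 parallel to it, growing towards the keeper and down; starts at 0.45 to 0.6, standing up on the keeper's side. It stands by itself when steep; once tipped below about 45 degrees above level it falls by its weight onto the mould's top, its crossbar beyond the keeper. Latched: about 3.35.
- loop_bar (a point): Middle of the loop's crossbar (8 mm round, 68 mm long, along the mould's y). Two 8 mm side arms, 96 mm long, at y = -34 and +34 mm join it to the loop's hinge on the lever, 22 mm from the pivot (8 degrees to the lever's -x side when the lever is upright).
- keeper (a point): Top of the keeper, a steel hook 40 mm wide in y and 29 mm tall on the loose mould half: this point is 119 mm above the table, over the hook's upright face that looks away from the lever. A 5 mm lip at its top points away from the lever; the crossbar has to lie beyond and under it.
- half (a joint): Travel of the loose mould half (with the keeper) towards the fixed half, m: 0 open (11 mm seam), up to 0.0085 as the lever passes centre, about 0.0065 when latched. A stiff spring (7 N per mm) pushes it open.
- timer: Round black timer, 184 mm across, 50 mm high, fixed; place and yaw vary. Origin on the table on its axis, z up. On its flat top white numerals 0 to 9 stand at radius 78 mm, 30 degrees apart, rising clockwise seen from above: number n lies in the direction 135 - 30 n degrees from the timer's x axis (counter-clockwise positive).
- axis (a point): Centre of the timer's top face, 50 mm above the table, on the sleeve's axis.
- sleeve (a joint): Turn of the detented sleeve (aluminium, 66 mm across, 51 mm tall, on the timer), rad: n times 0.5236 when its lug points at number n, growing clockwise seen from above; 3.1416 at 6. Starts at 0 to 3. It clicks into each number: pushing the lug over a click takes 2 to 5 N, and past halfway it jumps ahead to the next number; let go, it springs to the nearest.
- lug (a point): Point on the sleeve's radial lug, 58 mm from the axis, on the lug's top face, 92 mm above the table. The lug is a block 14 mm wide and 34 mm tall (58 to 92 mm above the table) that sticks out to 66 mm from the axis; its end points at the set number.
- spiked_heart: A bystander: a dark red heart 75 mm wide and 32 mm thick with black spikes (together about 55 mm high), lying between the mould and the timer. Origin at its underside.
- resin_bottle: A bystander: a white bottle, 64 mm across and 170 mm tall, standing beyond the timer and the mould. Origin at the centre of its underside.
Things that resemble listed ones, but are neither listed nor needed, are in the scene too. Leave any yellow look-alike of the timer alone.

How it is judged:
On the way, in this order (a step that is already met when the one before it is completed fails the run):
1. the latch is hooked and closed: the lever is down and the mould halves are drawn together (value of joint lever above 1.45 rad and value of joint half above 0.004 m), for 0.2 s.
2. the sleeve's lug is at 6 (value of joint sleeve between 2.99 and 3.29 rad), for 0.2 s.
At the end, for the whole second after the job is handed in: The lever lies down within 0.12 rad of level with the loop drawing the loose mould half in by more than 4 mm, and the sleeve rests at 6 within 0.15 rad; the latch was closed before the sleeve came to 6 (all of step 1 and all of step 2); the robot touches nothing.
It fails at once if the spiked heart is shifted by more than 40 mm (distance of spiked_heart from where it was at the start of the episode above 0.04 m).
It fails at once if the white bottle is knocked over (angle between resin_bottle's own z axis and vertical above 0.6 rad).
It also fails if it takes over 64 s, if anything falls off the work surface, if the arm or the gripper's body presses on something with over 40 N, if the wrist force passes 120 N, or if a joint passes its speed limit or range.

## Working session

There is one attempt and no reset: what is moved stays moved. The work goes in short steps, Python scripts to look and compute and a tool call to move; the robot and the scene stay as the last step left them, time stands still between calls to the robot, and variables do not carry over. Pictures are saved under pics/ and viewed, at most 10 in all, crops included, and the job is handed in when it is done.

Besides the shell and the picture viewer there is one more tool, called after "Call:" as name(argument=value, ...) on one line, values as JSON. servo_tool: Moves the arm, as the interface text tells. Its arguments: {"type":"object","properties":{"motion":{"type":"array","items":{"type":"number","minimum":-1,"maximum":1}}},"required":["motion"]}

```bash
mkdir -p pics; ls; cat > h.py <<'E'
import numpy as np, cv2
from plant import manip, eyes, job_done, models
from scipy.spatial.transform import Rotation as R
def pose(cam):
    c=eyes.camera_params(cam)
    if 'pose' in c: return c,np.array(c['pose'])
    s=manip.state(); q=s['tool_rot']; T=np.eye(4); T[:3,:3]=R.from_quat([q[1],q[2],q[3],q[0]]).as_matrix(); T[:3,3]=s['tool_pos']
    return c,T@np.array(c['T_tool_cam'])
def rays(cam,uv):
    c,P=pose(cam); f=240/np.tan(np.radians(c['fov_y'])/2)
    K=np.array([[f,0,c['cx']],[0,f,c['cy']],[0,0,1.]])
    n=cv2.undistortPoints(np.array(uv,float).reshape(-1,1,2),K,np.array(c['D'],float)).reshape(-1,2)
    return P,np.c_[n[:,0],-n[:,1],-np.ones(len(n))]
def pts(cam,uv,depth):
    P,d=rays(cam,uv); u=np.array(uv,float).reshape(-1,2).round().astype(int)
    z=depth[u[:,1],u[:,0]]; X=d*z[:,None]; return X@P[:3,:3].T+P[:3,3]
def atz(cam,uv,h):
    P,d=rays(cam,uv); d=d@P[:3,:3].T; t=(h-P[2,3])/d[:,2]; return P[:3,3]+d*t[:,None]
def cloud(cam,depth,mask=None):
    m=depth>0
    if mask is not None: m&=mask
    v,u=np.nonzero(m); return pts(cam,np.c_[u,v],depth),np.c_[u,v]
def save(n,im): cv2.imwrite('pics/'+n+'.png',im[:,:,::-1])
E
python3 - <<'E'
from h import *
for cam in ['top','scene']:
    im,d=eyes.grab_frame(cam); save(cam,im); np.savez('/tmp/'+cam,im=im,d=d)
    print(cam,np.round(pose(cam)[1],3).tolist())
    for l in ['mould','lever','loop','keeper','timer','sleeve','lug','spiked_heart','resin_bottle']:
        for r in models.regions_of(cam,l)[:3]:
            p,_=cloud(cam,d,r['mask'])
            print(l,round(r['p'],2),np.round(r['pixel']),r['mask'].sum(),np.round(np.median(p,0),3) if len(p) else '',np.round(pts(cam,[r['pixel']],d),3))
print(manip.state())
E
```

```text
pics
top [[0.019, 0.996, -0.089, 0.453], [-1.0, 0.021, 0.012, -0.033], [0.014, 0.089, 0.996, 1.44], [0.0, 0.0, 0.0, 1.0]]
mould 0.89 [217. 253.] 6440 [0.516 0.204 0.089] [[0.515 0.197 0.125]]
lever 0.91 [209. 242.] 522 [0.542 0.204 0.195] [[0.541 0.216 0.128]]
lever 0.26 [374. 235.] 4094 [ 0.571 -0.189  0.051] [[ 0.568 -0.186  0.093]]
loop 0.51 [216. 228.] 281 [0.561 0.192 0.207] [[0.564 0.182 0.235]]
keeper 0.66 [224. 217.] 1429 [0.605 0.181 0.09 ] [[0.602 0.184 0.122]]
timer 0.75 [426. 326.] 4165 [ 0.344 -0.325  0.051] [[ 0.347 -0.317  0.099]]
timer 0.74 [375. 235.] 4128 [ 0.572 -0.189  0.051] [[ 0.567 -0.188  0.097]]
sleeve 0.68 [373. 234.] 680 [ 0.575 -0.187  0.1  ] [[ 0.569 -0.182  0.11 ]]
sleeve 0.55 [429. 329.] 742 [ 0.338 -0.326  0.1  ] [[ 0.338 -0.326  0.101]]
sleeve 0.52 [210. 240.] 451 [0.542 0.203 0.208] [[0.549 0.222 0.093]]
lug 0.95 [430. 332.] 744 [ 0.339 -0.327  0.1  ] [[ 0.333 -0.328  0.104]]
lug 0.65 [373. 229.] 741 [ 0.575 -0.187  0.1  ] [[ 0.583 -0.184  0.1  ]]
spiked_heart 0.61 [300. 270.] 544 [0.485 0.001 0.032] [[ 0.479 -0.003  0.025]]
resin_bottle 0.96 [357. 1
[... 1184 characters left out ...]
int_pos': array([-1.26600075e+00,  5.26760824e-02,  1.61291230e+00,  6.44911733e-06,
        1.47600597e+00, -1.19002666e-01]), 'joint_vel': array([ 0.00106573,  0.00016167,  0.00055999, -0.00173343,  0.00098456,
       -0.00019526]), 'joint_efforts': array([ 1.57151888e-03, -3.93687344e+01, -3.70471859e+01, -1.54476566e-04,
        5.64397578e-04, -3.24437480e-06]), 'tool_pos': array([ 0.25700898, -0.56968383,  0.21041106]), 'tool_rot': array([-1.14315691e-06,  9.77633325e-01,  2.10316622e-01,  3.11748191e-06]), 'contact_force': array([-0.23012294, -0.26563411, -0.47949848]), 'ft_torque': array([ 0.04089721, -0.00129697, -0.0028105 ]), 'grasp_force': 0.0, 'gripper_width': 1.000499220191224}
```

```bash
python3 - <<'E'
import numpy as np,cv2
t=np.load('/tmp/top.npz')['im'];s=np.load('/tmp/scene.npz')['im']
a=cv2.resize(t[120:380,150:490],(784,600),interpolation=3)
b=cv2.resize(s[140:380,120:440],(800,600),interpolation=3)
cv2.imwrite('pics/a.png',a[:,:,::-1]);cv2.imwrite('pics/b.png',b[:,:,::-1])
E
```

```text
(no output)
```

View pics/a.png

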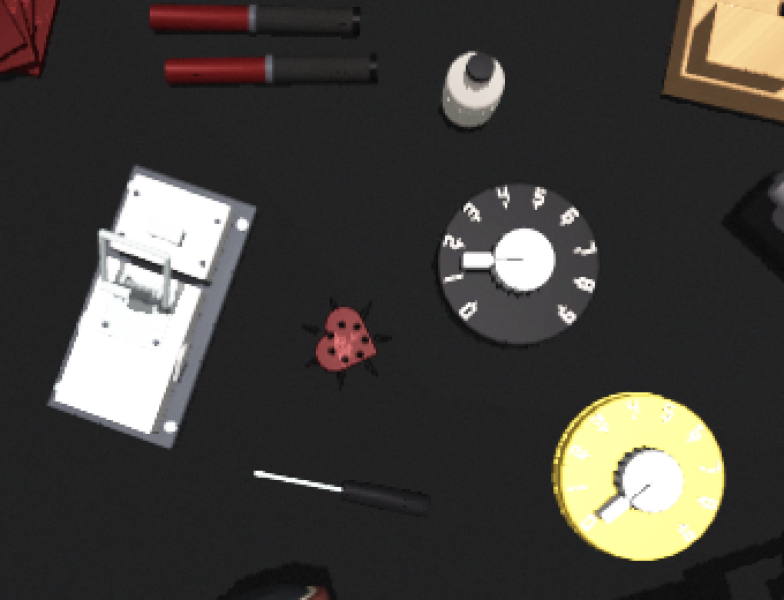

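View pics/b.png

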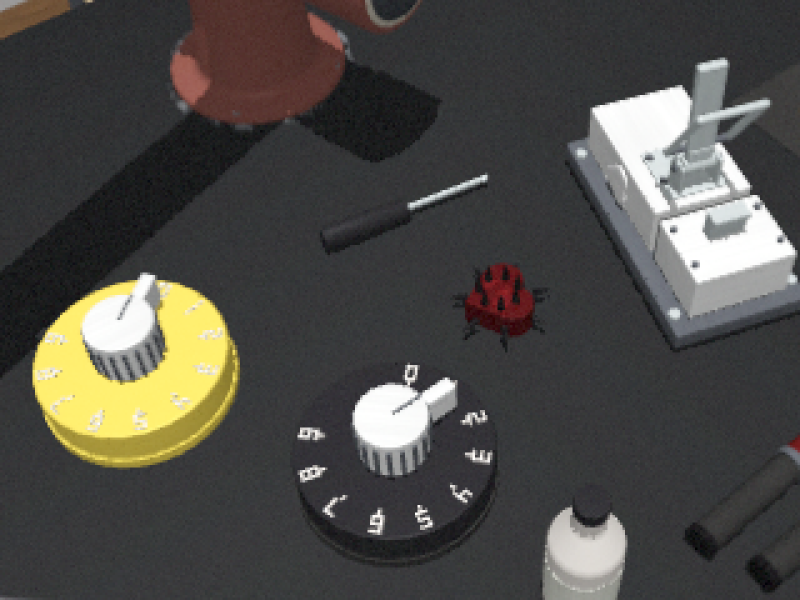

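The top view shows the mould at left with its keeper end up and slightly right, and the lever and loop standing at crop (140,265). The black timer is at (520,262) with its lug pointing left, near 1 or 2. The yellow look-alike is at lower right, the heart in the middle at (345,340) and the bottle at (475,90). Next I'll fit the poses.

```bash
cat > fit.py <<'E'
from h import *
for cam in ['top','scene']:
    z=np.load('/tmp/'+cam+'.npz'); d=z['d']; im=z['im']
    p,uv=cloud(cam,d)
    m=(abs(p[:,2]-.09)<.006)&(p[:,1]>.05)&(p[:,1]<.35)&(p[:,0]>.3)&(p[:,0]<.8)
    q=p[m]; c,wh,a=cv2.minAreaRect((q[:,:2]*1000).astype(np.float32))
    B=cv2.boxPoints((c,wh,a)); print(cam,'block',c,wh,a,np.median(q[:,2]))
    e=B[1]-B[0] if np.linalg.norm(B[1]-B[0])>np.linalg.norm(B[2]-B[1]) else B[2]-B[1]
    e=e/np.linalg.norm(e)*np.sign(e[0]); n=np.array([-e[1],e[0]]); c=np.array(c); o=c+10*e
    print(' yaw',np.degrees(np.arctan2(e[1],e[0])),'origin',o)
    # local points above block
    l=np.c_[(p[:,:2]*1000-o)@e,(p[:,:2]*1000-o)@n,p[:,2]*1000]
    for nm,sel in dict(lever=(l[:,2]>160)&(abs(l[:,0])<35)&(abs(l[:,1])<14),keeper=(abs(l[:,2]-117)<6)&(l[:,0]>40)&(l[:,0]<100)&(abs(l[:,1])<26),bar=(l[:,2]>205)&(l[:,0]>25)&(l[:,0]<90)&(abs(l[:,1])<45)).items():
        s=l[sel]
        if len(s): print(' ',nm,len(s),np.percentile(s,[3,50,97],axis=0).round(1).tolist())
    # timer
    t=p[(abs(p[:,2]-.101)<.004)&(np.hypot(p[:,0]-.575,p[:,1]+.187)<.06)]
    (cc,r)=cv2.minEnclosingCircle((t[np.hypot(t[:,0]-.575,t[:,1]+.187)<.04][:,:2]*1000).astype(np.float32)); 
    f=p[(abs(p[:,2]-.05)<.004)&(np.hypot(p[:,0]-.575,p[:,1]+.187)<.13)]
    c2,r2=cv2.minEnclosingCircle((f[:,:2]*1000).astype(np.float32)); print(' sleeve',cc,r,'face',c2,r2)
    c0=np.array(cc)/1000
    lg=p[(abs(p[:,2]-.092)<.006)&(np.hypot(*(p[:,:2]-c0).T)>.042)&(np.hypot(*(p[:,:2]-c0).T)<.075)]
    v=lg[:,:2].mean(0)-c0; print(' lug',len(lg),lg.mean(0),np.degrees(np.arctan2(v[1],v[0])))
    rr=np.hypot(*(p[:,:2]-np.array(c2)/1000).T); g=im[uv[:,1],uv[:,0]].astype(float).min(1)
    w=(rr>.069)&(rr<.087)&(abs(p[:,2]-.05)<.008)&(g>110)
    k=np.zeros(d.shape,np.uint8); k[uv[w,1],uv[w,0]]=1; k=cv2.dilate(k,np.ones((2,2),np.uint8))
    N,_,st,cen=cv2.connectedComponentsWithStats(k)
    X=atz(cam,cen[1:],.05)[:,:2]-np.array(c2)/1000
    an=np.degrees(np.arctan2(X[:,1],X[:,0])); o_=np.argsort(-an); print(' num',[(round(an[i],1),int(st[i+1,4]),round(np.hypot(*X[i])*1000)) for i in o_])
E
python3 fit.py
```

```text
top block (520.7514038085938, 218.0040740966797) (112.64559936523438, 260.7002258300781) 72.53067016601562 0.09049919246409222
 yaw -17.469326 origin [530.29018116 215.00212216]
  lever 74 [[-8.7, -13.1, 175.1], [-2.4, -0.6, 243.9], [4.2, 11.9, 248.9]]
  keeper 104 [[63.0, -19.8, 114.2], [71.6, -1.2, 119.4], [80.7, 16.6, 122.4]]
  bar 152 [[29.2, -36.6, 207.5], [41.5, -2.2, 228.7], [46.6, 34.4, 233.6]]
 sleeve (576.0623779296875, -189.75181579589844) 36.10273742675781 face (576.3052368164062, -193.3165740966797) 92.0686264038086
 lug 48 [ 0.57651605 -0.13809387  0.09162247] 89.49682911460108
 num [(np.float64(135.5), 56, 78), (np.float64(105.5), 29, 77), (np.float64(74.5), 52, 77), (np.float64(43.5), 49, 76), (np.float64(12.5), 44, 77), (np.float64(-17.4), 47, 77), (np.float64(-47.8), 50, 79), (np.float64(-79.0), 40, 80), (np.float64(-107.5), 55, 80), (np.float64(-136.3), 54, 80)]
scene block (520.280029296875, 217.67819213867188) (113.427734375, 265.08758544921875) 72.12127685546875 0.09027086376868754
 yaw -17.87872 origin [529.79711437 214.6081605 ]
  lever 274 [[-7.5, -13.7, 162.5], [0.2, -0.2, 214.5], [4.1, 13.0, 246.6]]
  keeper 124 [[62.4, -19.9, 112.4], [72.7, -0.6, 118.8], [81.2, 19.3, 121.7]]
  bar 129 [[32.5, -37.3, 207.6], [43.2, -3.3, 228.0], [46.9, 33.9, 230.8]]
 sleeve (575.94091796875, -193.9441680908203) 33.706939697265625 face (576.238037109375, -194.09274291992188) 92.99512481689453
 lug 72 [ 0.57630639 -0.13989822  0.0911023 ] 89.61255559649305
 num [(np.float64(132.5), 45, 77), (np.float64(114.9), 4, 71), (np.float64(112.4), 4, 79), (np.float64(102.5), 9, 85), (np.float64(73.3), 50, 79), (np.float64(43.7), 54, 79), (np.float64(14.3), 47, 80), (np.float64(-15.1), 55, 79), (np.float64(-44.8), 57, 79), (np.float64(-77.0), 37, 80), (np.float64(-105.9), 56, 77), (np.float64(-136.7), 54, 77)]
```

Call:
servo_tool(motion=[-1, 0.98, -0.97, -1, 0, -1, 0.98, -0.97, -1, 0, -1, 0.98, -0.97, -1, 0, -1, 0.98, -0.97, -1, 0])

```text
time: 1.5
tool_pos: [0.3177, -0.4142, 0.3345]
tool_rot: [0.003, 0.977, 0.212, 0.001]
contact_force: [0.1, -0.1, 0.3]
gripper_width: 0.143
grasp_force: 0.0
```

Call:
servo_tool(motion=[-1, 0.98, -0.97, -0.1, 0, -1, 0.98, -0.97, -0.1, 0, -1, 0.98, -0.97, -0.1, 0])

```text
time: 1.88
tool_pos: [0.376, -0.2592, 0.3419]
tool_rot: [-0.0, 0.978, 0.211, -0.0]
contact_force: [0.4, -0.7, -0.4]
gripper_width: -0.0
grasp_force: 0.0
```

Call:
servo_tool(motion=[-1, 0.98, -0.97, 0, 0, -1, 0.98, -0.97, 0, 0, -1, 0.98, -0.97, 0, 0])

```text
time: 2.25
tool_pos: [0.4354, -0.1045, 0.3415]
tool_rot: [-0.0, 0.978, 0.211, -0.0]
contact_force: [0.5, 0.2, -0.9]
gripper_width: -0.001
grasp_force: 0.0
```

Call:
servo_tool(motion=[-1, 0.98, -0.97, 0, 0, -1, 0.98, -0.97, 0, 0, -1, 0.98, -0.97, 0, 0])

```text
time: 2.62
tool_pos: [0.4948, 0.0501, 0.3412]
tool_rot: [-0.0, 0.977, 0.211, -0.001]
contact_force: [0.7, -1.1, -0.5]
gripper_width: -0.001
grasp_force: 0.0
```

Call:
servo_tool(motion=[-1, 0.98, -0.97, 0, 0.93, -1, 0.98, -0.97, 0, 0.93, -1, 0.98, -0.97, 0, 0.93, -1, 0.98, -0.97, 0, 0.93, -1, 0.98, -0.97, 0, 0.93])

```text
time: 3.25
tool_pos: [0.5539, 0.2027, 0.3408]
tool_rot: [0.001, 0.988, -0.152, -0.001]
contact_force: [-0.5, 1.0, -0.2]
gripper_width: -0.0
grasp_force: 0.0
```

```bash
cat > loc.py <<'E'
from h import *
import sys
Y=np.radians(-17.6); O=np.array([530.,214.8]); e=np.array([np.cos(Y),np.sin(Y)]); n=np.array([-e[1],e[0]])
def mouldloc(p): q=p[:,:2]*1000-O; return np.c_[q@e,q@n,p[:,2]*1000]
def tcp():
    s=manip.state(); q=s['tool_rot']; M=R.from_quat([q[1],q[2],q[3],q[0]]).as_matrix()
    return s,np.degrees(np.arctan2(M[1,0],M[0,0]))
if __name__=='__main__':
    s,y=tcp(); print('local',mouldloc(s['tool_pos'][None]).round(1),'yaw',y.round(1),s['time'],s['contact_force'].round(1))
    for cam in sys.argv[1:]:
        im,d=eyes.grab_frame(cam); p,_=cloud(cam,d); l=mouldloc(p); save(cam+'_%d'%(s['time']*100),im)
        for nm,sel in dict(lever=(l[:,2]>100)&(l[:,0]<12)&(l[:,0]>-145)&(abs(l[:,1])<14),bar=(l[:,2]>96)&(l[:,0]>25)&(l[:,0]<110)&(abs(l[:,1])>22)&(abs(l[:,1])<42)&(l[:,2]<236)).items():
            q=l[sel]
            if len(q): print(cam,nm,len(q),np.percentile(q,[3,50,97],axis=0).round(1).tolist())
E
python3 loc.py wrist
```

```text
local [[ 26.4  -4.4 340.8]] yaw -17.5 3.25 [-0.5  1.  -0.2]
wrist lever 2711 [[-6.6, -13.1, 124.6], [2.6, -0.0, 208.4], [9.1, 13.2, 245.5]]
wrist bar 751 [[26.6, -36.5, 200.8], [42.6, 22.0, 228.4], [47.3, 36.1, 230.7]]
```

Call:
servo_tool(motion=[-1, -0.025, -0.037, 0.67, 0, -1, -0.025, -0.037, 0.67, 0, -1, -0.025, -0.037, 0.67, 0])

```text
time: 3.68
tool_pos: [0.5513, 0.207, 0.2604]
tool_rot: [0.001, 0.988, -0.153, -0.002]
contact_force: [-0.0, -0.2, 1.3]
gripper_width: 0.002
grasp_force: 0.0
```

```bash
python3 loc.py wrist
```

```text
local [[ 22.7  -1.  260.4]] yaw -17.6 3.675 [-0.  -0.2  1.3]
wrist lever 3301 [[2.2, -12.9, 138.8], [4.3, 0.4, 195.1], [7.9, 13.3, 236.1]]
wrist bar 1293 [[27.0, -34.9, 201.3], [44.5, 22.8, 230.5], [48.4, 36.8, 232.6]]
```

Call:
servo_tool(motion=[-1, 0.01, 0, 0.25, 0, -1, 0.01, 0, 0.45, 0, -1, 0.01, 0, 0.45, 0])

```text
time: 4.1
tool_pos: [0.5534, 0.2071, 0.2085]
tool_rot: [0.0, 0.988, -0.153, -0.0]
contact_force: [0.1, -0.0, -0.2]
gripper_width: 0.001
grasp_force: 0.0
```

Call:
servo_tool(motion=[-1, 0.1, 0, 0.03, 0, -1, 0.2, 0, 0.08, 0, -1, 0.29, 0, 0.15, 0, -1, 0.37, 0, 0.22, 0, -1, 0.37, 0, 0.22, 0])

```text
time: 4.72
tool_pos: [0.5954, 0.1935, 0.1798]
tool_rot: [0.0, 0.988, -0.153, -0.001]
contact_force: [-0.6, -0.4, -0.2]
gripper_width: -0.0
grasp_force: 0.0
```

```bash
python3 loc.py top scene
```

```text
local [[ 68.8  -0.5 179.8]] yaw -17.6 4.725 [-0.6 -0.4 -0.2]
top lever 728 [[-55.7, -12.5, 176.9], [-16.7, 0.2, 517.7], [9.0, 13.0, 536.8]]
top bar 74 [[26.4, -38.0, 96.4], [48.6, -32.6, 153.3], [95.3, 35.3, 162.5]]
scene lever 1126 [[-41.9, -13.5, 127.7], [-8.8, -0.9, 500.2], [8.8, 12.9, 535.0]]
scene bar 192 [[27.4, -38.5, 136.8], [66.5, -25.7, 141.7], [96.0, 36.6, 145.3]]
```

Call:
servo_tool(motion=[-1, 0, 0, -0.7, 0, -1, 0, 0, -0.7, 0, -1, 0, 0, -0.7, 0])

```text
time: 5.2
tool_pos: [0.5968, 0.1945, 0.2689]
tool_rot: [-0.001, 0.988, -0.153, 0.003]
contact_force: [0.2, -0.3, -0.9]
gripper_width: 0.001
grasp_force: 0.0
```

```bash
python3 loc.py wrist scene; ls pics
```

```text
local [[ 69.8   0.8 268.9]] yaw -17.6 5.2 [ 0.2 -0.3 -0.9]
wrist lever 918 [[3.3, -13.4, 115.7], [5.2, -0.3, 131.0], [8.8, 13.3, 147.6]]
wrist bar 1475 [[26.5, -37.9, 96.9], [50.4, 29.2, 111.0], [75.6, 36.5, 124.7]]
scene lever 1173 [[-38.5, -13.2, 127.4], [-3.1, 0.1, 576.0], [8.4, 13.0, 607.7]]
scene bar 178 [[27.3, -38.3, 97.1], [56.3, -26.0, 111.6], [81.8, 37.3, 127.2]]
a.png
b.png
scene.png
scene_472.png
scene_520.png
top.png
top_472.png
wrist_325.png
wrist_367.png
wrist_520.png
```

Call:
servo_tool(motion=[-1, -0.41, 0, 0.34, 0, -1, -0.55, 0, 0.34, 0, -1, -0.72, 0, 0.35, 0, -1, -0.85, 0, 0.4, 0, -1, -0.97, 0, 0.46, 0])

```text
time: 5.92
tool_pos: [0.4847, 0.2297, 0.2117]
tool_rot: [-0.001, 0.988, -0.153, 0.001]
contact_force: [1.0, -0.3, 1.0]
gripper_width: 0.003
grasp_force: 0.0
```

```bash
python3 loc.py scene
```

```text
local [[-47.6   0.5 211.7]] yaw -17.6 5.925 [ 1.  -0.3  1. ]
scene lever 2345 [[-134.0, -13.5, 136.9], [-18.7, -0.6, 423.2], [4.5, 12.9, 556.5]]
scene bar 193 [[27.2, -38.4, 97.3], [58.8, -24.1, 111.9], [83.3, 37.0, 127.5]]
```

View pics/wrist_520.png

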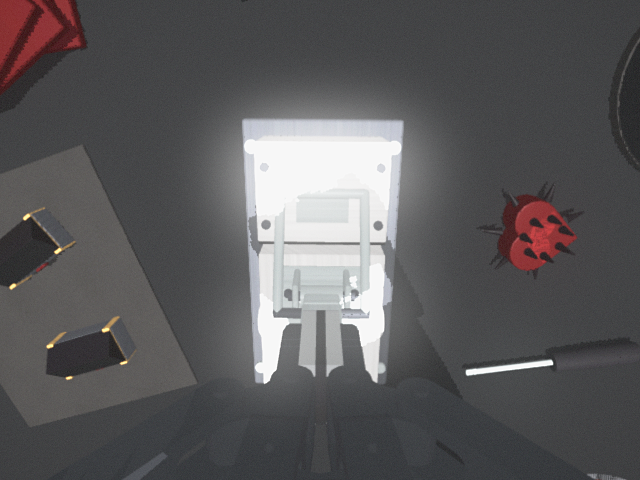

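The wrist view shows the loop flat on the block, its crossbar at row 195 beyond the keeper at (322,210). I'll continue the lever along its arc.

Call:
servo_tool(motion=[-1, -0.11, 0, 0.08, 0, -1, -0.21, 0, 0.18, 0, -1, -0.27, 0, 0.25, 0, -1, -0.32, 0, 0.33, 0, -1, -0.36, 0, 0.42, 0])

```text
time: 6.6
tool_pos: [0.4432, 0.2423, 0.1594]
tool_rot: [-0.0, 0.988, -0.153, 0.0]
contact_force: [0.2, -0.8, 0.4]
gripper_width: 0.003
grasp_force: 0.0
```

```bash
python3 loc.py
```

```text
local [[-91.   -0.  159.4]] yaw -17.6 6.6 [ 0.2 -0.8  0.4]
```

Call:
servo_tool(motion=[-1, -0.04, 0, 0.12, 0, -1, -0.06, 0, 0.22, 0, -1, -0.06, 0, 0.28, 0, -1, -0.06, 0, 0.295, 0, -1, -0.06, 0, 0.295, 0])

```text
time: 7.22
tool_pos: [0.4369, 0.2444, 0.1248]
tool_rot: [-0.0, 0.988, -0.153, 0.0]
contact_force: [0.0, 0.4, 0.2]
gripper_width: 0.003
grasp_force: 0.0
```

Call:
servo_tool(motion=[-1, 0, 0, -1, 0, -1, 0, 0, -1, 0, -1, 0, 0, -1, 0])

```text
time: 7.6
tool_pos: [0.44, 0.2456, 0.2523]
tool_rot: [-0.003, 0.988, -0.153, 0.006]
contact_force: [0.1, 0.1, 0.4]
gripper_width: -0.0
grasp_force: 0.0
```

```bash
python3 loc.py wrist scene; python3 - <<'E'
import cv2,glob
f=sorted(glob.glob('pics/scene_*.png'))[-1]; a=cv2.imread(f)[140:300,320:500]
g=sorted(glob.glob('pics/wrist_*.png'))[-1]
cv2.imwrite('pics/c.png',cv2.resize(a,(675,600),interpolation=3)); print(f,g)
E
```

```text
local [[-95.1   2.1 252.3]] yaw -17.6 7.6 [0.1 0.1 0.4]
wrist lever 20214 [[-103.1, -12.9, 184.7], [-84.8, 0.1, 318.1], [-2.8, 13.1, 350.2]]
wrist bar 902 [[25.7, -38.1, 111.4], [36.0, -30.9, 118.0], [46.4, 36.3, 123.9]]
scene lever 1794 [[-91.4, -13.5, 132.2], [-63.8, -0.6, 376.0], [4.2, 13.2, 582.4]]
scene bar 191 [[27.8, -38.4, 97.3], [57.6, -25.0, 111.3], [83.0, 36.3, 129.4]]
pics/scene_760.png pics/wrist_760.png
```

View pics/c.png

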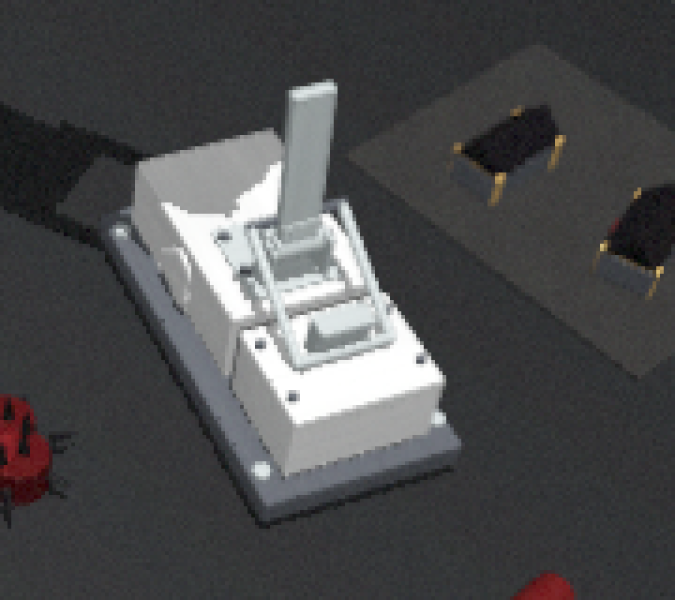

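```bash
python3 - <<'E'
import cv2
a=cv2.imread('pics/scene_592.png')[100:300,320:500]
b=cv2.imread('pics/wrist_760.png')
cv2.imwrite('pics/d.png',cv2.hconcat([cv2.resize(a,(360,400),interpolation=3),cv2.resize(b,(430,400))]))
E
python3 - <<'E'
from h import *
from loc import *
im,d=eyes.grab_frame('scene'); p,_=cloud('scene',d); l=mouldloc(p); q=l[(abs(l[:,1])<13)&(l[:,0]>-60)&(l[:,0]<15)&(l[:,2]>125)&(l[:,2]<250)]
for z in range(130,250,15):
    k=q[abs(q[:,2]-z)<7]; print(z,len(k),np.median(k,0).round(1) if len(k) else '')
E
```

```text
130 46 [  4.5  -0.5 130.2]
145 40 [  2.1   0.3 144.6]
160 44 [  0.5  -0.5 160.1]
175 47 [ -1.5   1.3 175.7]
190 44 [ -2.9   0.9 190.8]
205 45 [ -5.1  -0.3 205.4]
220 46 [ -6.5  -0.3 220.2]
235 47 [ -8.    0.7 235.2]
```

View pics/d.png

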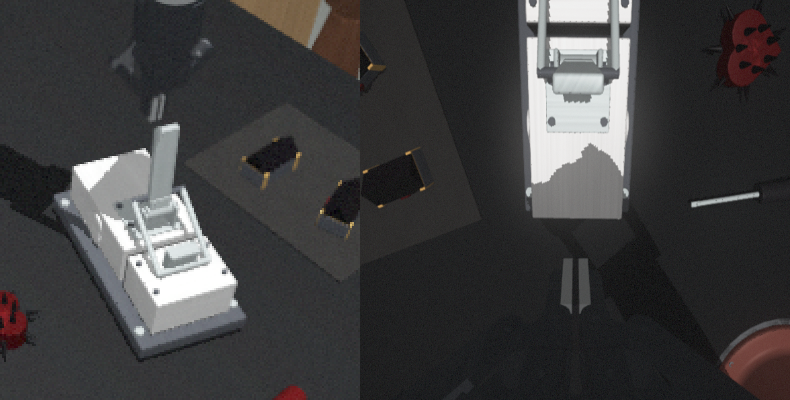

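The frames show the fingers passed over the lever tip and only tilted it to about 0.12 rad. The loop is still hooked. I'll come back over it and push from lower on the keeper side.

Call:
servo_tool(motion=[-1, 0, 0, -0.4, 0, -1, 0, 0, -0.4, 0, -1, 1, 0.0, -0.4, 0, -1, 1, 0.0, -0.4, 0, -1, 1, 0.0, -0.4, 0])

```text
time: 8.38
tool_pos: [0.5523, 0.2063, 0.2879]
tool_rot: [0.001, 0.988, -0.154, -0.003]
contact_force: [-0.8, -0.1, -0.7]
gripper_width: 0.006
grasp_force: 0.0
```

```bash
python3 loc.py
```

```text
local [[ 23.9  -1.4 287.9]] yaw -17.8 8.375 [-0.8 -0.1 -0.7]
```

Call:
servo_tool(motion=[-1, 0, 0, 0.57, 0, -1, 0, 0, 0.57, 0, -1, 0, 0, 0.57, 0, -1, -0.15, 0, 0.57, 0, -1, -0.3, 0, 0.59, 0])

```text
time: 9.0
tool_pos: [0.5165, 0.2199, 0.2245]
tool_rot: [-0.001, 0.988, -0.153, 0.002]
contact_force: [-0.6, 0.6, 0.6]
gripper_width: 0.0
grasp_force: 0.0
```

```bash
python3 loc.py
```

```text
local [[-14.4   0.8 224.5]] yaw -17.6 9.0 [-0.6  0.6  0.6]
```

Call:
servo_tool(motion=[-1, -0.12, 0, 0.08, 0, -1, -0.24, 0, 0.14, 0, -1, -0.34, 0, 0.21, 0, -1, -0.435, 0, 0.305, 0, -1, -0.49, 0, 0.37, 0])

```text
time: 9.62
tool_pos: [0.4582, 0.2404, 0.1999]
tool_rot: [-0.003, 0.988, -0.151, -0.0]
contact_force: [-59.6, -7.5, 86.9]
gripper_width: 0.002
grasp_force: 51.1
```

```bash
cat > lev.py <<'E'
from loc import *
s,y=tcp(); print(mouldloc(s['tool_pos'][None]).round(1))
im,d=eyes.grab_frame('scene'); p,_=cloud('scene',d); l=mouldloc(p); q=l[(abs(l[:,1])<12)&(l[:,0]>-135)&(l[:,0]<15)&(l[:,2]>118)&(l[:,2]<250)]
for x in range(-130,15,12):
    k=q[abs(q[:,0]-x)<6]; print(len(k),np.median(k,0).round(1) if len(k) else '')
save('lev_%d'%(s['time']*100),im)
E
python3 lev.py
```

```text
[[-76.2   2.7 199.9]]
0 
0 
0 
0 
13 [-80.9 -10.6 238.1]
107 [-68.5  -2.5 233.1]
81 [-58.1   0.3 209.3]
76 [-45.9  -0.  191.8]
68 [-35.    1.2 176.3]
74 [-22.8  -1.2 158.5]
65 [-10.1  -0.2 143.1]
62 [  0.4   1.3 129.3]
13 [  9.4  -0.8 123.4]
```

```bash
python3 - <<'E'
import cv2
a=cv2.imread('pics/lev_962.png')[110:270,330:490]
cv2.imwrite('pics/e.png',cv2.resize(a,(600,600),interpolation=3))
E
```

```text
(no output)
```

View pics/e.png

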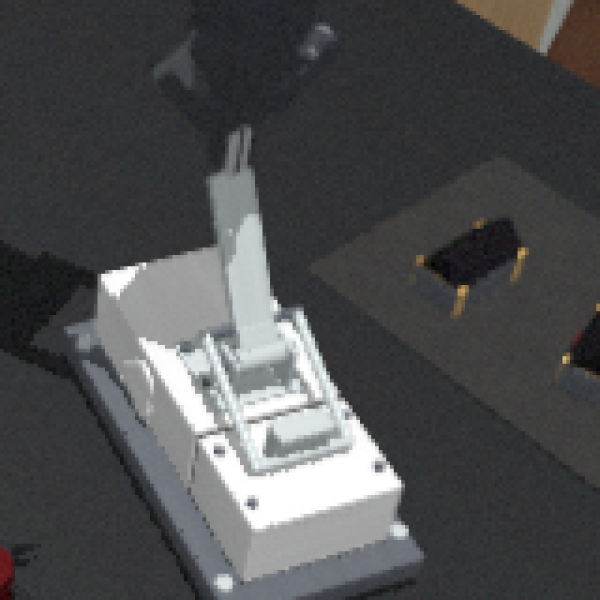

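The force is purely axial on the lever end, so the fingertips seem to sit higher than I assumed. I'll back off upward and measure the real fingertip height.

Call:
servo_tool(motion=[-1, 0, 0, -0.3, 0, -1, 0, 0, -0.7, 0, -1, 0, 0, -0.9, 0, -1, 0, 0, -0.9, 0])

```text
time: 10.18
tool_pos: [0.461, 0.2376, 0.2889]
tool_rot: [-0.002, 0.988, -0.152, 0.003]
contact_force: [0.4, -0.1, -0.0]
gripper_width: 0.002
grasp_force: 0.0
```

```bash
cat > ft.py <<'E'
from loc import *
s,y=tcp(); t=s['tool_pos']*1000; L=mouldloc(s['tool_pos'][None])[0]; print(L.round(1),y,s['contact_force'].round(1),s['gripper_width'])
for cam in ['scene','top','wrist']:
    im,d=eyes.grab_frame(cam); p,_=cloud(cam,d); l=mouldloc(p)-L
    q=l[(abs(l[:,0])<25)&(abs(l[:,1])<30)&(l[:,2]>-15)&(l[:,2]<60)]
    for z in range(-10,60,7):
        k=q[abs(q[:,2]-z)<3.5]
        if len(k): print(cam,z,len(k),k[:,:2].min(0).round(),k[:,:2].max(0).round())
E
python3 ft.py
```

```text
[-72.6   0.9 288.9] -17.523304478003002 [ 0.4 -0.1 -0. ] 0.002103093049401436
scene 18 1 [-1. -6.] [-1. -6.]
scene 25 14 [ -3. -11.] [10.  6.]
scene 32 36 [ -5. -15.] [13. 13.]
scene 39 32 [ -9. -15.] [13. 13.]
scene 46 38 [ -8. -16.] [12. 13.]
scene 53 31 [ -5. -15.] [12. 13.]
top 25 2 [ 6. -9.] [ 8. -8.]
top 32 1 [  5. -13.] [  5. -13.]
top 39 1 [  5. -12.] [  5. -12.]
wrist 18 120 [  5. -13.] [10.  7.]
wrist 25 712 [  4. -15.] [11. 12.]
wrist 32 847 [  4. -15.] [11. 12.]
wrist 39 987 [  4. -15.] [10. 12.]
wrist 46 956 [  4. -15.] [11. 12.]
wrist 53 1314 [-14. -18.] [11. 17.]
```

Call:
servo_tool(motion=[-1, 0.82, 0, 0, 0, -1, 0.82, 0, 0, 0, -1, 0.82, 0, 0, 0])

```text
time: 10.7
tool_pos: [0.5548, 0.2058, 0.2822]
tool_rot: [0.001, 0.988, -0.154, -0.002]
contact_force: [-0.0, -0.2, 0.3]
gripper_width: -0.003
grasp_force: 0.0
```

```bash
python3 lev.py; python3 loc.py scene
```

```text
[[ 26.4  -1.  282.2]]
0 
0 
0 
0 
0 
0 
0 
0 
0 
2 [-17.   -2.1 242.6]
119 [ -5.8   0.3 232.2]
250 [  0.4   0.2 167.3]
16 [ 8.900e+00 -1.000e-01  1.235e+02]
local [[ 25.3  -0.7 282.7]] yaw -17.6 10.75 [-0.3 -0.8  0.3]
scene lever 670 [[-67.6, -13.6, 124.8], [-3.3, -0.2, 214.1], [8.6, 12.8, 616.2]]
scene bar 191 [[27.4, -38.5, 97.4], [56.6, -23.2, 111.3], [83.0, 36.6, 129.3]]
```

Call:
servo_tool(motion=[-1, 0, 0, 0.73, 0, -1, 0, 0, 0.73, 0, -1, 0, 0, 0.73, 0, -1, -0.16, 0, 0.73, 0, -1, -0.28, 0, 0.74, 0])

```text
time: 11.42
tool_pos: [0.5228, 0.2178, 0.199]
tool_rot: [-0.001, 0.988, -0.153, 0.003]
contact_force: [4.2, -1.1, -2.1]
gripper_width: -0.004
grasp_force: 1.9
```

```bash
python3 lev.py
```

```text
[[ -7.8   0.7 199. ]]
0 
0 
0 
0 
0 
0 
0 
0 
1 [-33.9 -11.7 231.8]
41 [-18.8  -8.  211.9]
161 [ -9.9  -0.7 182.9]
176 [  0.3  -0.8 149.9]
13 [  8.4   0.6 121.6]
```

Call:
servo_tool(motion=[-1, -0.11, 0, 0.04, 0, -1, -0.22, 0, 0.09, 0, -1, -0.32, 0, 0.15, 0, -1, -0.41, 0, 0.23, 0, -1, -0.485, 0, 0.32, 0])

```text
time: 12.1
tool_pos: [0.4666, 0.2357, 0.1592]
tool_rot: [-0.001, 0.988, -0.153, 0.001]
contact_force: [1.0, 0.5, 3.2]
gripper_width: 0.001
grasp_force: 1.2
```

```bash
python3 lev.py
```

```text
[[-66.8   0.7 159.2]]
0 
0 
1 [-106.6  -11.5  187. ]
11 [-91.5  -9.  189.7]
9 [-81.  -10.3 183.8]
37 [-66.9  -5.6 176.7]
209 [-58.6  -1.  203.6]
57 [-46.1   1.2 158.7]
47 [-33.1   0.6 150.1]
52 [-23.2   1.1 142. ]
46 [-10.7  -1.6 133.5]
49 [  3.   -1.3 127.3]
12 [  8.8   4.2 122.5]
```

Call:
servo_tool(motion=[-1, -0.06, 0, 0.1, 0, -1, -0.105, 0, 0.21, 0, -1, -0.135, 0, 0.33, 0, -1, -0.145, 0, 0.42, 0, -1, -0.145, 0, 0.43, 0])

```text
time: 12.78
tool_pos: [0.4495, 0.2396, 0.105]
tool_rot: [0.001, 0.988, -0.153, -0.001]
contact_force: [0.7, 0.4, 0.1]
gripper_width: 0.001
grasp_force: 0.0
```

```bash
python3 lev.py
```

```text
[[-84.3  -0.7 105. ]]
1 [-124.1  -10.8  125. ]
11 [-117.    -8.5  125.4]
8 [-106.3   -9.9  124.9]
5 [-92.3  -9.5 124.1]
92 [-78.1   1.3 153.4]
206 [-72.9   1.1 194.1]
27 [-58.6  -0.4 125. ]
32 [-45.5   0.9 125.6]
32 [-33.9  -0.4 125.2]
27 [-21.2  -0.9 125.3]
28 [-10.6   0.  125.8]
43 [  3.8   0.6 128.1]
13 [  8.7   2.7 122. ]
```

Lever is level with its top face at z = 125, so the latch is closed. Next is the timer.

Call:
servo_tool(motion=[-1, 0, 0, -1, 0, -1, 0, 0, -1, 0, -1, 0.7, 1, -1, 0, -1, 0.7, 1, -1, 0, -1, 0.7, 1, -1, 0])

```text
time: 13.45
tool_pos: [0.4954, 0.0975, 0.2278]
tool_rot: [0.0, 0.988, -0.154, 0.001]
contact_force: [-0.7, 1.2, 0.7]
gripper_width: -0.002
grasp_force: 0.0
```

Call:
servo_tool(motion=[1, 0.7, 1, 0, 0, 1, 0.7, 1, 0, 0, 1, 0.7, 1, 0, 0])

```text
time: 13.82
tool_pos: [0.539, -0.0426, 0.2274]
tool_rot: [0.0, 0.988, -0.155, 0.001]
contact_force: [-0.0, 0.4, 0.5]
gripper_width: 0.638
grasp_force: 0.0
```

Call:
servo_tool(motion=[1, 0.7, 1, 0, -0.87, 1, 0.7, 1, 0, -0.87, 1, 0.7, 1, 0, -0.87, 1, 0.7, 1, 0, -0.87])

```text
time: 14.32
tool_pos: [0.5825, -0.1808, 0.2267]
tool_rot: [-0.0, 0.982, 0.188, 0.0]
contact_force: [-0.4, 1.3, 0.4]
gripper_width: 1.003
grasp_force: 0.0
```

```bash
cat > tm.py <<'E'
from loc import *
import sys
s,y=tcp(); t=s['tool_pos']*1000; C=np.array([576.2,-193.8]); D=C-t[:2]; a=np.radians(y)
print('yaw',y.round(1),'tcp',t.round(1),'to axis, tool x,y mm',(D@[np.cos(a),np.sin(a)]).round(1),(D@[np.sin(a),-np.cos(a)]).round(1),'norm',(D@[np.cos(a),np.sin(a)]/120).round(3),(D@[np.sin(a),-np.cos(a)]/120).round(3),s['joint_pos'].round(2),s['contact_force'].round(1))
E
python3 tm.py
```

```text
yaw 21.7 tcp [ 582.5 -180.8  226.7] to axis, tool x,y mm -10.7 9.8 norm -0.089 0.082 [-0.42  0.01  1.63  0.    1.5   0.77] [-0.4  1.3  0.4]
```

Call:
servo_tool(motion=[1, -0.089, 0.082, 0.6, -0.85, 1, -0.089, 0.082, 0.7, -0.85, 1, -0.089, 0.082, 0.7, -0.85, 1, -0.089, 0.082, 0.7, -0.85, 1, -0.089, 0.082, 0.7, -0.85])

```text
time: 14.95
tool_pos: [0.576, -0.1919, 0.143]
tool_rot: [0.0, 0.867, 0.498, 0.0]
contact_force: [0.4, 0.5, 0.6]
gripper_width: 0.994
grasp_force: 0.0
```

```bash
python3 tm.py; python3 - <<'E'
from loc import *
s,y=tcp(); a=np.radians(y); im,d=eyes.grab_frame('wrist'); save('wt',im); p,_=cloud('wrist',d); t=s['tool_pos']
q=(p-t)*1000; l=np.c_[q[:,:2]@[np.cos(a),np.sin(a)],q[:,:2]@[np.sin(a),-np.cos(a)],q[:,2]]
f=l[(abs(l[:,0])<25)&(l[:,2]>0)&(l[:,2]<70)&(abs(abs(l[:,1])-50)<20)]
for z in range(3,70,7):
    k=f[abs(f[:,2]-z)<3.5]; print(z,len(k),(k[k[:,1]<0].min(0).round(),k[k[:,1]<0].max(0).round(),k[k[:,1]>0].min(0).round(),k[k[:,1]>0].max(0).round()) if len(k)>20 else '')
w=p[(abs(p[:,2]-.101)<.004)&(np.hypot(p[:,0]-.576,p[:,1]+.194)<.037)]; print(cv2.minEnclosingCircle((w[:,:2]*1000).astype(np.float32)),np.median(w[:,2]))
lg=p[(abs(p[:,2]-.092)<.005)&(np.hypot(p[:,0]-.576,p[:,1]+.194)>.042)&(np.hypot(p[:,0]-.576,p[:,1]+.194)<.072)]; print('lug',lg.mean(0),len(lg))
E
```

```text
yaw 59.8 tcp [ 576.  -191.9  143. ] to axis, tool x,y mm -1.6 1.1 norm -0.013 0.009 [-0.44  0.06  1.72  0.    1.36  0.08] [0.4 0.5 0.6]
3 0 
10 0 
17 0 
24 0 
31 62 (array([ -8., -44.,  33.]), array([  8., -43.,  34.]), array([-10.,  42.,  33.]), array([ 8., 43., 34.]))
38 1015 (array([-11., -55.,  35.]), array([ 11., -43.,  41.]), array([-12.,  42.,  35.]), array([11., 55., 41.]))
45 1646 (array([-12., -57.,  42.]), array([ 11., -43.,  48.]), array([-12.,  42.,  42.]), array([12., 56., 48.]))
52 1901 (array([-12., -57.,  49.]), array([ 12., -43.,  55.]), array([-12.,  42.,  49.]), array([11., 56., 55.]))
59 2235 (array([-12., -57.,  56.]), array([ 12., -42.,  62.]), array([-12.,  42.,  56.]), array([12., 56., 62.]))
66 2162 (array([-12., -57.,  63.]), array([ 12., -43.,  69.]), array([-11.,  42.,  63.]), array([12., 56., 69.]))
((576.71630859375, -192.68849182128906), 32.949981689453125) 0.10045220961996973
lug [ 0.57643664 -0.13928512  0.09123044] 1396
```

Call:
servo_tool(motion=[1, -0.004, 0.008, 0.4, 0, 1, -0.004, 0.008, 0.75, 0, 1, -0.004, 0.008, 0.83, 0, 1, -0.004, 0.008, 0.83, 0])

```text
time: 15.5
tool_pos: [0.5764, -0.1932, 0.0433]
tool_rot: [-0.0, 0.867, 0.499, -0.0]
contact_force: [0.7, -0.1, 0.1]
gripper_width: 0.999
grasp_force: 0.0
```

Call:
servo_tool(motion=[0.3, 0, 0, 0, 0, -1, 0, 0, 0, 0, -1, 0, 0, 0, 0, -1, 0, 0, 0, 0])

```text
time: 16.0
tool_pos: [0.5769, -0.1934, 0.0462]
tool_rot: [0.0, 0.867, 0.499, 0.0]
contact_force: [-5.4, 1.3, 5.7]
gripper_width: 0.759
grasp_force: 67.2
```

Call:
servo_tool(motion=[-1, 0, 0, 0, 0.22, -1, 0, 0, 0, 0.44, -1, 0, 0, 0, 0.66, -1, 0, 0, 0, 0.88, -1, 0, 0, 0, 1])

```text
time: 16.62
tool_pos: [0.5766, -0.1931, 0.0462]
tool_rot: [0.0, 0.992, 0.127, 0.0]
contact_force: [-5.8, 3.1, 7.7]
gripper_width: 0.753
grasp_force: 67.3
```

```bash
cat > lug.py <<'E'
from loc import *
im,d=eyes.grab_frame('scene'); p,_=cloud('scene',d); C=np.array([.5764,-.1935]); r=np.hypot(*(p[:,:2]-C).T)
lg=p[(abs(p[:,2]-.091)<.004)&(r>.045)&(r<.07)]; v=lg[:,:2].mean(0)-C; print('lug',len(lg),lg[:,:2].std(0),np.degrees(np.arctan2(v[1],v[0])))
E
python3 tm.py; python3 lug.py
```

```text
yaw 14.6 tcp [ 576.6 -193.1   46.2] to axis, tool x,y mm -0.5 0.6 norm -0.005 0.005 [-0.45  0.17  1.78  0.    1.2   0.87] [-5.8  3.1  7.7]
lug 67 [0.00646474 0.0148533 ] 43.83167885237797
```

Call:
servo_tool(motion=[-1, 0, 0, 0, 0.22, -1, 0, 0, 0, 0.44, -1, 0, 0, 0, 0.66, -1, 0, 0, 0, 0.88, -1, 0, 0, 0, 1])

```text
time: 17.3
tool_pos: [0.5766, -0.1927, 0.0462]
tool_rot: [-0.0, 0.965, -0.262, -0.0]
contact_force: [-6.1, 6.3, 7.8]
gripper_width: 0.757
grasp_force: 67.3
```

Call:
servo_tool(motion=[-1, 0, 0, 0, 0.22, -1, 0, 0, 0, 0.44, -1, 0, 0, 0, 0.66, -1, 0, 0, 0, 0.88, -1, 0, 0, 0, 1])

```text
time: 17.92
tool_pos: [0.5768, -0.1924, 0.0462]
tool_rot: [-0.001, 0.791, -0.611, -0.0]
contact_force: [-3.7, 6.3, 6.8]
gripper_width: 0.756
grasp_force: 67.3
```

```bash
python3 tm.py; python3 lug.py
```

```text
yaw -75.4 tcp [ 576.8 -192.4   46.2] to axis, tool x,y mm 1.2 1.0 norm 0.01 0.008 [-0.44  0.17  1.78  0.    1.2   2.44] [-3.7  6.3  6.8]
lug 65 [0.01131077 0.0098089 ] -43.691966938468774
```

Lug is at about -45°, which is number 6. I'll release, lift and verify.

Call:
servo_tool(motion=[0, 0, 0, 0, 0, 1, 0, 0, 0, 0, 1, 0, 0, 0, 0, 1, 0, 0, 0, 0])

```text
time: 18.48
tool_pos: [0.5766, -0.1936, 0.0436]
tool_rot: [-0.0, 0.792, -0.61, 0.001]
contact_force: [0.6, -0.4, -0.1]
gripper_width: 0.999
grasp_force: 0.0
```

Call:
servo_tool(motion=[1, 0, 0, -0.3, 0, 1, 0, 0, -0.7, 0, 1, 0, 0, -1, 0, 1, 0, 0, -1, 0])

```text
time: 18.98
tool_pos: [0.5786, -0.1945, 0.1678]
tool_rot: [-0.001, 0.792, -0.61, 0.004]
contact_force: [1.2, 1.1, -0.1]
gripper_width: 1.006
grasp_force: 0.0
```

Call:
servo_tool(motion=[1, 0, 0, -1, 0, 1, 0, 0, -1, 0, 1, 0, 0, -1, 0, 1, 0, 0, -1, 0])

```text
time: 19.48
tool_pos: [0.5757, -0.1931, 0.2813]
tool_rot: [0.0, 0.792, -0.61, -0.001]
contact_force: [0.2, 0.0, -1.1]
gripper_width: 1.003
grasp_force: 0.0
```

```bash
python3 lug.py; python3 lev.py; python3 - <<'E'
from h import *
s,_=eyes.grab_frame('scene'); b=cv2.resize(s[140:380,120:440],(800,600),interpolation=3); save('f',b)
E
```

```text
lug 69 [0.00543962 0.00544745] -45.574263524182506
[[ 166.4 -374.9  280.1]]
2 [-124.7   -4.6  124.5]
27 [-117.3    1.   125.1]
27 [-105.6    1.8  124.7]
26 [-94.    1.  124.9]
30 [-8.110e+01 -1.000e-01  1.249e+02]
27 [-68.9   1.3 124.9]
28 [-57.3  -0.3 125.3]
33 [-45.   -0.2 125.2]
29 [-34.5  -0.3 124.4]
24 [-22.6   0.9 126. ]
32 [-11.3  -0.7 126.8]
41 [  3.9   1.4 127.9]
15 [  8.8  -3.  122.9]
```

View pics/f.png

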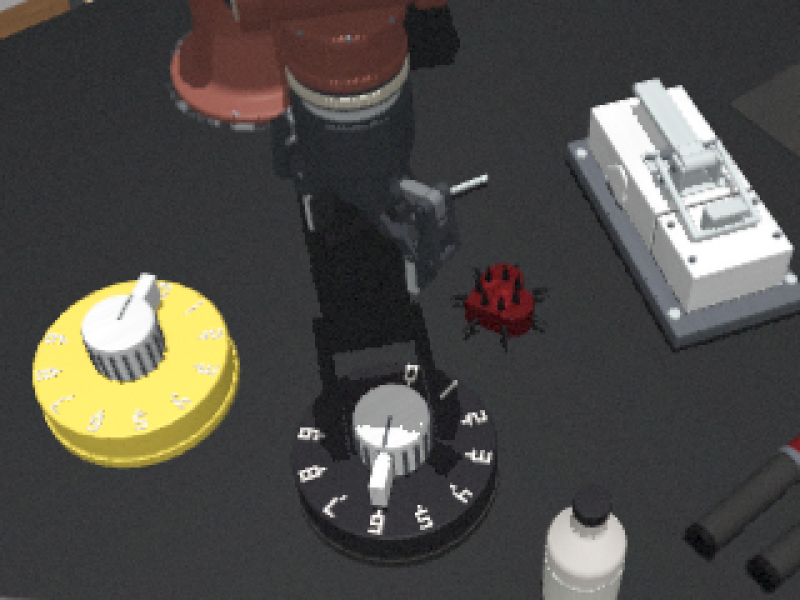

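The final view shows the lever flat, the seam closed at (670,215), and the lug at 6 at (380,500). The heart and bottle are where they started.

```bash
python3 -c "
from plant import job_done; print(job_done())"
```

```text
the job is handed in; nothing more can be done
None
```

I closed the draw latch first, then turned the timer to 6, and handed the job in. The final picture shows the lever lying level, the lug at 6, and the heart and bottle where they started. The hand-in returned no verdict. On an earlier failed lever push the wrist force reached about 105 N (limit 120 N) when the fingers slipped onto the lever's end.

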